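# Shift the wire twister into slow gear

## Task

The wire twister on this jeweller's bench stands in neutral. Put its gearbox into slow gear: pull the bar-shaped selector knob straight up against its spring, turn it until its steel pointer is at the notch beside the large gear disc, and let go so that it drops fully home in that notch. Do not turn the round dial of the speed-control box that stands beside it.

Things in the scene. Friction and masses are not known exactly. Their poses are not given: they have to be found in the camera images.
- selector_grip (a point): Centre of the black bar grip of the selector knob on top of the wire twister, on its upright turning axis, 115 mm over the table (knob down). Bar 50 long, 14 wide, 32 high, its top 11 mm above this point; a notched steel ring, 74 mm across, has its top 31 mm below. x: along the bar towards its steel pointer arm, which sticks out 14 mm; z: up. Grasp across the width, from above.
- selector_turn (a joint): Knob angle, rad, growing anticlockwise from above. 0: middle of the wide neutral notch (starts within 0.3 of it). +1.15: slow notch, by the large gear disc (40 mm) on the gearbox top; -1.15: fast notch, by the small disc (18 mm). Stops at 1.45 either way. Turns easily when pulled up (0.02 N m); when down its pin is caught in the notch. Let go within 0.2 of a gear notch, it slides in and centres.
- selector_lift (a joint): How far the knob is pulled up, m: 0 fully home in a notch, about 0.011 with its pin on the ring between notches, 0.018 at the upper stop. A spring draws it down: 4 N at the bottom, 8 N at the top, weight included. Lift it 14 to 17 mm to turn it freely. The wire twister is a fixed grey gearbox, 160 x 190 x 70 mm high, with a motor at one end and a chuck at the other.
- dial_mark (a point): White mark on the top, 13 mm off the axis, of the round black dial (48 mm across, 22 high, its top 95 mm over the table) in the middle of the speed-control box, a fixed grey box 130 x 120 x 70 mm high beside the wire twister, on either side of it, 0.22 m or more away between centres. x: from the axis to the mark. Not to be turned.

How it is judged:
By the outcome, as a careful person would: the job done as asked, in the order asked, and still so for the second after the job is handed in, with the robot touching nothing.
It also fails if it takes over 29 s, if anything falls off the work surface, if the arm or the gripper's body presses on something with over 40 N, if the wrist force passes 120 N, or if a joint passes its speed limit or range.

## Robot

A 7-joint arm with a two-finger parallel gripper is mounted at the origin on the work surface. World frame = base frame: x ahead of the robot, y to its left, z up, the work surface at z = 0. Lengths are in m, angles in rad, forces in N, time in s.
With the tool pointing down it reaches from about 0.4 to 0.85 m from the base axis. Payload 4.5 kg.
Tool frame: the origin (TCP) lies on the centre line of the jaws, within the pads' length; the fingertips stand 17 mm ahead of it and the grasp point (between the pads) lies 2 mm behind it (r.tip_reach is the distance from the TCP to the fingertips, in m); z points along the fingers, y is the line along which they close (so a half turn about z gives the same grasp; the last joint's range is limited). The gripper opens to 88 mm and grips with 3 to 60 N. Pads are 18 mm wide; open, the fingers measure 123 mm over their backs; the gripper's body (75 mm by 187 mm) begins 45 mm behind the grasp point.
Start: joints at [0.034, 0.689, -0.195, 1.565, 0.157, 0.902, -0.215], TCP at [0.625, 0, 0.256] pointing down, gripper open.
Joint ranges: [-3.01, 3.01], [-0.46, 2.08], [-1.47, 1.51], [0.13, 2.56], [-1, 4.14], [0.04, 2.09], [-2.66, 2.66]. Speed limits (rad/s): [2.57, 2.57, 3.14, 3.14, 3.14, 3.14, 3.14].

## Interface

Orientations are given as a unit quaternion [x, y, z, w].
In Python, from plant import r gives the robot as it stands.
- The arm moves only by the tool step_arm, never from a script. Its argument "steps" is a list of rows, each a list of 7 numbers: the shift along the tool's x, y, z in cm, then the turn, a rotation vector about the tool's x, y, z in degrees, then the gripper's target within -1 to 1 (shut at 1, half-way at 0, fully open at -1). A call has 1 to 8 rows; each row shifts and turns the commanded pose from where the row before left it, along the tool's axes as they then stand; what a row does not reach is not made up. A row lasts 1/8 s, in which the tool goes at most 62.5 mm and 10.7 degrees, less where a joint would pass 70% of its speed; a pose out of reach is approached as far as the arm can. A call with a gripper value outside its range is refused whole. The fingers move at their own pace and stop on an object; "force" is the grip in N (left out, the last holds). Time passes only in rows, so rows that do not move let the fingers close. It gives the time, the measured TCP pose, the force, the opening and the grip force at its end, in the units of the state.
- r.get_state(): the state, without advancing time (a new reading comes with each control period).
- r.snapshot(name): name is "scene" or "side" or "wrist"; returns a dict with "pixels" (384x512x3 uint8, red, green, blue), "fx", "fy", "cx", "cy" (pixels), "cam_to_world" (4x4, takes a point from camera to world coordinates). Camera axes: x right, y down, z forward; pixel columns grow to the right and rows downward; lengths in m; the calibration is good to about 2 mm. A picture is of the moment at which its call begins. There is no depth.
- r.finish_job(): hands the job in; it is judged then, once.
The state is a dict: "clock": time; "q": joint angles; "qd": joint speeds; "joint_torque": joint torques, N m; "tool_pos": TCP position; "eef_rot": TCP orientation; "contact_force": force on the tool from outside, world axes, zero at the start; "moment": the same for the moment, N m; "opening": opening from 0.0 (shut) to 1.0 (fully open); "finger_force": force on a finger pad.
Only numpy, scipy, OpenCV 4.12 (cv2) and the standard library are available. Lean on these libraries where they do the work, as an engineer would, in place of code of your own. Each camera call takes 0.05 s, during which the arm holds its last target. There are 200 camera calls.

## Working session

There is one attempt and no reset: what is moved stays moved. The work goes in short steps, Python scripts to look and compute and a tool call to move; the robot and the scene stay as the last step left them, time stands still between calls to the robot, and variables do not carry over. Pictures are saved under pics/ and viewed, at most 10 in all, crops included, and the job is handed in when it is done.

Besides the shell and the picture viewer there is one more tool, called after "Emit:" as name([rows], argument=value, ...), one row to a line, values as JSON. step_arm: Moves the arm, as the interface text tells. Its arguments: {"type":"object","properties":{"steps":{"type":"array","items":{"type":"array","items":{"type":"number"}}},"force":{"type":"number"}},"required":["steps"]}

```bash
mkdir -p pics; cat > h.py <<'E'
import numpy as np, cv2, pickle
from plant import r
def snap(name,tag):
    s=r.snapshot(name); cv2.imwrite(f'pics/{tag}.png',s['pixels'][:,:,::-1]); pickle.dump(s,open(f'{tag}.pkl','wb')); return s
def load(tag): return pickle.load(open(f'{tag}.pkl','rb'))
def ray(s,u,v):
    T=np.array(s['cam_to_world']); d=T[:3,:3]@[(u-s['cx'])/s['fx'],(v-s['cy'])/s['fy'],1]
    return T[:3,3],d/np.linalg.norm(d)
def onz(s,u,v,z):
    o,d=ray(s,u,v); return o+d*(z-o[2])/d[2]
def tri(*obs):
    A=0;b=0
    for s,u,v in obs:
        o,d=ray(s,u,v);P=np.eye(3)-np.outer(d,d);A=A+P;b=b+P@o
    return np.linalg.solve(A,b)
E
python3 - <<'E'
from h import *
a=[snap(n,n+'0') for n in('scene','side','wrist')]
for s in a: print(np.round(s['cam_to_world'],3).tolist(),s['fx'])
cv2.imwrite('pics/ss.png',np.hstack([cv2.resize(x['pixels'][:,:,::-1],(400,300)) for x in a[:2]]))
print(r.get_state()['clock'],r.get_state()['eef_rot'],r.tip_reach)
E
```

```text
[[0.839, 0.369, -0.4, 0.859], [0.544, -0.558, 0.627, -0.451], [0.008, -0.743, -0.669, 0.605], [0.0, 0.0, 0.0, 1.0]] 357.1839306359132
[[0.946, -0.178, 0.27, 0.376], [-0.322, -0.456, 0.83, -0.64], [-0.025, -0.872, -0.489, 0.487], [0.0, 0.0, 0.0, 1.0]] 438.79375787422777
[[1.0, -0.001, -0.003, 0.625], [-0.001, -0.961, -0.276, 0.071], [-0.002, 0.276, -0.961, 0.385], [0.0, 0.0, 0.0, 1.0]] 337.877561413609
0.15 [ 7.07071718e-01  7.07141492e-01 -5.43489970e-04 -4.47926331e-04] 0.017
```

View pics/scene0.png

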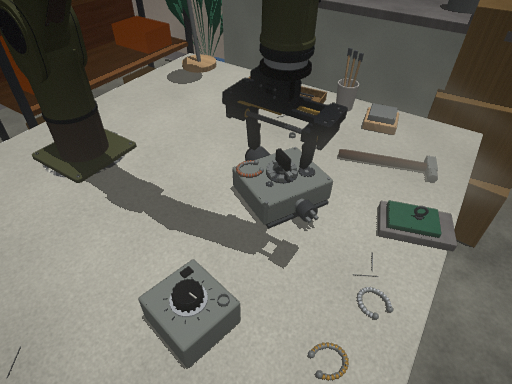

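View pics/wrist0.png

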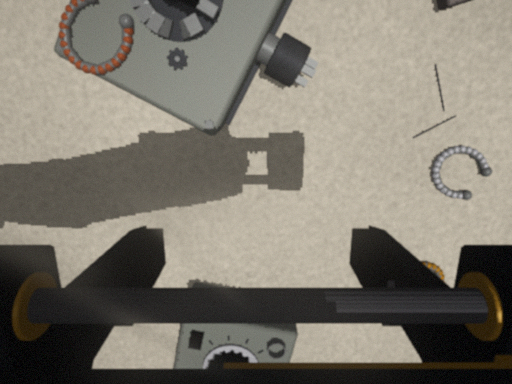

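The scene picture shows the twister under/behind the gripper (knob ≈ (283,165)) and the speed box at (188,295). In the wrist picture the ring is cut off at the top, at about (180,5), with a gear disc at (177,58).

```bash
python3 - <<'E'
from h import *
print(onz(load('wrist0'),182,3,.09),onz(load('scene0'),283,165,.1),onz(load('scene0'),188,295,.09))
E
```

```text
[0.56583498 0.13725868 0.09      ] [0.56550169 0.13841403 0.1       ] [ 0.60027613 -0.23721584  0.09      ]
```

View pics/side0.png

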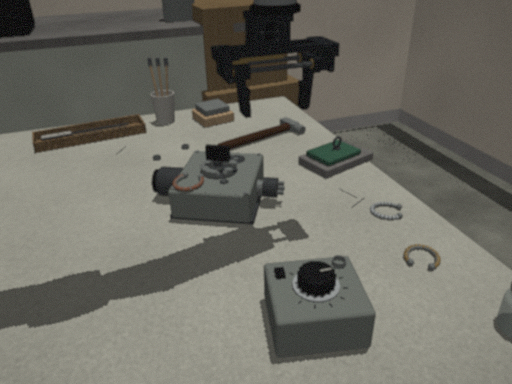

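The side picture shows the twister at about (217,180), its knob grip at (217,152), and the speed box at (315,300). The side is clear, so I move the wrist camera over the knob.

Emit:
step_arm([
  [3.5,-3,0,0,0,0,-1],
  [3.5,-3,0,0,0,0,-1],
  [0,0,0,0,0,0,-1],
])

```text
clock: 0.52
tool_pos: [0.5625, 0.0739, 0.2558]
eef_rot: [0.705, 0.709, -0.0, -0.002]
contact_force: [-0.3, -0.7, 0.3]
opening: 0.999
finger_force: 0.0
```

```bash
python3 - <<'E'
from h import *
s=snap('wrist','wrist1'); print(r.get_state()['tool_pos'],r.get_state()['clock'])
cv2.imwrite('pics/w1c.png',cv2.resize(s['pixels'][0:220,120:412,::-1],None,fx=2.7,fy=2.7,interpolation=cv2.INTER_CUBIC))
E
```

```text
[0.56422797 0.07142321 0.25578288] 0.575
```

View pics/w1c.png

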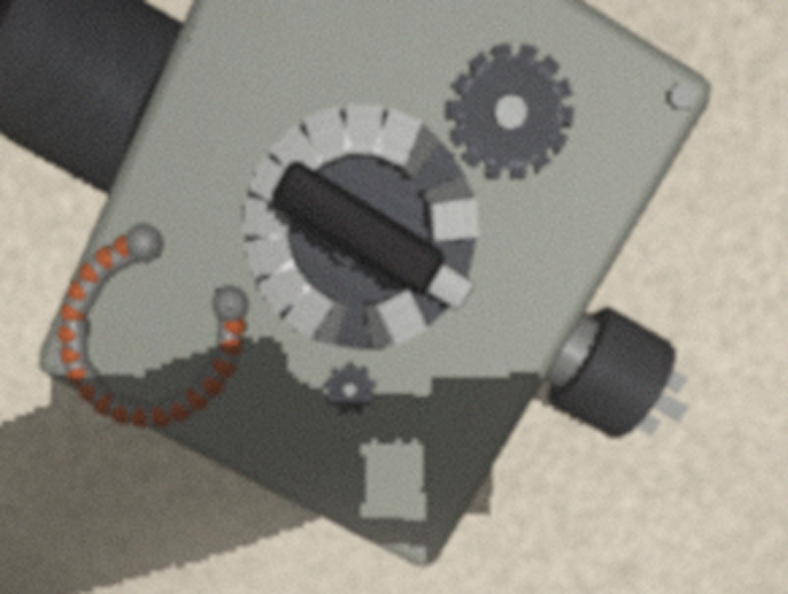

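The crop shows the bar grip (centre ≈ (360,228) crop, about (253,84) full), pointer to lower right, the large disc at upper right (511,112), the small disc at (349,388), and the dark notches at about (440,160) (slow), (450,265) (neutral) and (350,330) (fast). So the turn is anticlockwise. Now a second view for height.

Emit:
step_arm([
  [3,0,0,0,0,0,-1],
  [2,0,0,0,0,0,-1],
  [0,0,0,0,0,0,-1],
  [0,0,0,0,0,0,-1],
])

```text
clock: 1.08
tool_pos: [0.5653, 0.1184, 0.2555]
eef_rot: [0.708, 0.707, -0.001, 0.0]
contact_force: [-0.2, -0.5, -0.5]
opening: 1.0
finger_force: 0.0
```

```bash
python3 - <<'E'
from h import *
s=snap('wrist','wrist2'); st=r.get_state(); print(st['tool_pos'],st['eef_rot'],st['q'][6],st['clock'])
def bar(s,c,half=45):
    g=cv2.cvtColor(s['pixels'],cv2.COLOR_RGB2GRAY); u0,v0=c
    x0=int(u0-half);y0=int(v0-half); h=int(2*half); y0=max(y0,0)
    sub=g[y0:y0+h,x0:x0+h]; 
    m=(sub<48).astype('uint8')
    m=cv2.morphologyEx(m,cv2.MORPH_OPEN,np.ones((3,3)))
    n,l,stt,cen=cv2.connectedComponentsWithStats(m)
    k=min(range(1,n),key=lambda i:np.hypot(*(cen[i]-[u0-x0,v0-y0]))+(1e3 if stt[i,4]<100 else 0))
    cs,_=cv2.findContours((l==k).astype('uint8'),cv2.RETR_EXTERNAL,cv2.CHAIN_APPROX_NONE)
    b=cv2.boxPoints(cv2.minAreaRect(cs[0]))+[x0,y0]
    return b,stt[k,4]
w1=load('wrist1')
b1,a1=bar(w1,(253,84))
p=onz(w1,253,84,.115);T=np.linalg.inv(s['cam_to_world']);q=T@np.r_[p,1];c2=(q[0]/q[2]*s['fx']+s['cx'],q[1]/q[2]*s['fy']+s['cy'])
b2,a2=bar(s,c2)
print(np.round(b1),a1,np.round(b2),a2,c2)
for i in range(4): print(tri((w1,*b1[i]),(s,*b2[i])))
print('c',tri((w1,*b1.mean(0)),(s,*b2.mean(0))))
u,v=int(c2[0]),int(c2[1])
cv2.imwrite('pics/w2c.png',cv2.resize(s['pixels'][v-60:v+60,u-70:u+80,::-1],None,fx=5,fy=5,interpolation=cv2.INTER_CUBIC));print(u-70,v-60)
E
```

```text
[0.56526465 0.11827076 0.25556039] [ 7.07784600e-01  7.06427952e-01 -5.47933646e-04  4.55148018e-04] -0.43127675654251163 1.125
[[218.  76.]
 [224.  68.]
 [272. 104.]
 [266. 111.]] 410 [[224. 123.]
 [227. 117.]
 [278. 147.]
 [275. 153.]] 363 (np.float64(248.73618068258898), np.float64(141.5153394941189))
[0.52973537 0.15869329 0.05664404]
[0.53469487 0.16503998 0.06153686]
[0.58180919 0.13423132 0.04921097]
[0.57742245 0.12720685 0.04726359]
c [0.55522374 0.14672496 0.05308941]
178 81
```

View pics/w2c.png

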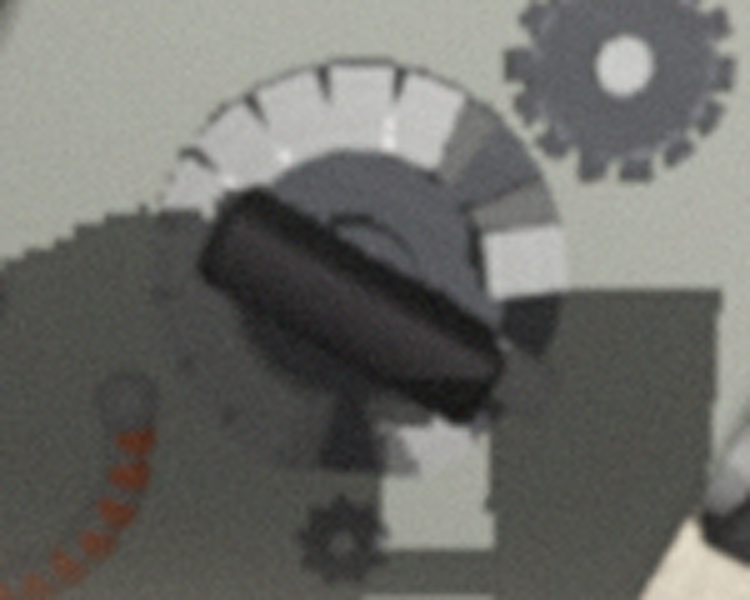

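The second view is spoilt by the gripper's shadow over the knob (bar ≈ (350,300) in the crop). I take the second view from an unshadowed place instead.

Emit:
step_arm([
  [-3,3,0,0,0,0,-1],
  [-3,3,0,0,0,0,-1],
  [0,0,0,0,0,0,-1],
  [0,0,0,0,0,0,-1],
])

```text
clock: 1.62
tool_pos: [0.6245, 0.0596, 0.2555]
eef_rot: [0.707, 0.707, -0.0, -0.0]
contact_force: [-0.3, 0.1, 0.3]
opening: 1.001
finger_force: 0.0
```

```bash
python3 - <<'E'
from h import *
s=snap('wrist','wrist3'); st=r.get_state(); print(st['tool_pos'],st['clock'])
w1=load('wrist1')
p=onz(w1,253,85,.126);T=np.linalg.inv(s['cam_to_world']);q=T@np.r_[p,1];c2=(q[0]/q[2]*s['fx']+s['cx'],q[1]/q[2]*s['fy']+s['cy'])
print(p,c2,w1['cam_to_world'][:3,3],s['cam_to_world'][:3,3])
ims=[]
for w,c in((w1,(253,85)),(s,c2)):
    u,v=int(c[0]),int(c[1]); v0=max(v-55,0)
    g=cv2.cvtColor(w['pixels'],cv2.COLOR_RGB2GRAY)
    print([int(cv2.getRectSubPix(g,(3,3),(c[0]+t*.55,c[1]-t*.83)).mean()) for t in range(-20,21,2)],u-40,v0)
    ims.append(cv2.resize(w['pixels'][v0:v0+100,u-40:u+40,::-1],None,fx=5,fy=5,interpolation=cv2.INTER_CUBIC))
cv2.imwrite('pics/w13.png',np.hstack(ims))
E
```

```text
[0.62420025 0.06056832 0.25563604] 1.675
[0.55928075 0.14923841 0.126     ] (np.float64(166.26856040685163), np.float64(64.32746953486456)) [0.56316183 0.14502123 0.38568466] [0.62543113 0.13098829 0.38532816]
[82, 82, 73, 65, 63, 42, 35, 41, 47, 51, 53, 54, 53, 51, 42, 60, 82, 83, 84, 86, 86] 213 30
[102, 61, 62, 68, 69, 58, 34, 32, 36, 36, 38, 39, 41, 41, 36, 33, 54, 70, 70, 69, 70] 126 9
```

View pics/w13.png

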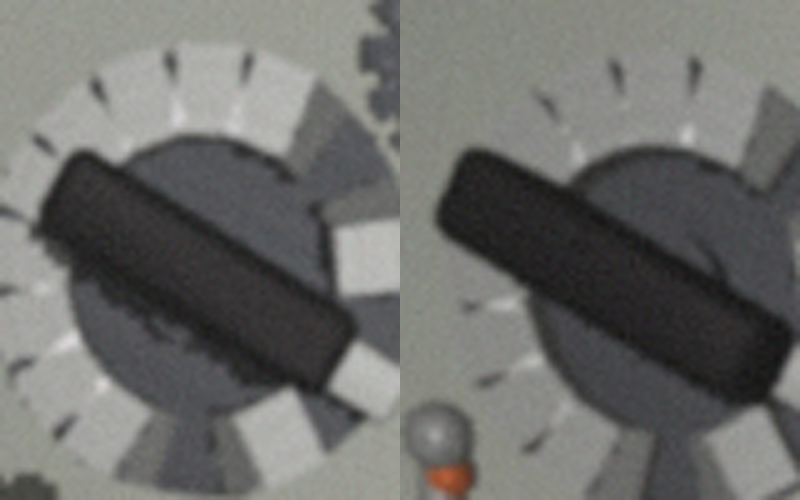

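Left (view 1): bar corners at crop (80,152), (40,212), (355,325), (322,388). Right (view 3): left end at (65,150)–(40,215); its right end and lower side show side faces. I triangulate the left end, which is a clean top edge in both, along with the ring's visible notch edges as a check.

```bash
cat >> h.py <<'E'
def barmask(w,c,half=38):
    f=cv2.GaussianBlur(w['pixels'],(3,3),0).astype(int)
    m=((f.sum(2)<156)&(f[:,:,0]>=f[:,:,2]-3)).astype('uint8'); z=np.zeros_like(m); c=np.round(c).astype(int)
    z[max(c[1]-half,0):c[1]+half,c[0]-half:c[0]+half]=1; m=cv2.morphologyEx(m*z,cv2.MORPH_OPEN,np.ones((5,5)))
    n,l,st,_=cv2.connectedComponentsWithStats(m); k=1+st[1:,4].argmax()
    cs,_=cv2.findContours((l==k).astype('uint8'),cv2.RETR_EXTERNAL,cv2.CHAIN_APPROX_NONE)
    return cv2.minAreaRect(max(cs,key=len))
E
python3 - <<'E'
from h import *
w1,w3=load('wrist1'),load('wrist3')
for w,c in((w1,(253,84)),(w3,(165,62))):
    R=barmask(w,c); print(R)
A=np.array([[80,152],[40,212],[355,325],[322,388]])/5+[213,30]
B=np.array([[65,150],[40,215]])/5+[126,9]
print('leftend',tri((w1,*A[:2].mean(0)),(w3,*B.mean(0))), 'c',tri((w1,*A.mean(0)),(w3,165.5,60.6)))
P=[onz(w1,*a,.126) for a in A]; C=np.mean(P,0); print(np.round(P,4),C)
d=(P[2]+P[3]-P[0]-P[1]); print('ang',np.degrees(np.arctan2(d[1],d[0])))
# notch directions, ring top z=.084 (view1), crop px of w13 left and of w1c
f=lambda u,v,z=.084: onz(w1,u/2.7+120,v/2.7,z)
for n,p in dict(slow=f(440,165),big=f(511,112,.075),fast=f(352,322),small=f(349,388,.075)).items():
    e=p-C; print(n,np.round(p,4),np.degrees(np.arctan2(e[1],e[0])))
# ring centre from outer edge
E=np.array([[247,230],[285,330],[365,103],[475,240],[365,350],[280,140]])
Q=np.array([f(*e)[:2] for e in E]); X=np.linalg.lstsq(np.c_[2*Q,np.ones(len(Q))],(Q**2).sum(1),rcond=None)[0]; print('ring',X[:2],np.sqrt(X[2]+X[:2]@X[:2]))
E
```

```text
((245.65802001953125, 87.99400329589844), (58.8816032409668, 14.040511131286621), 34.695152282714844)
((168.97084045410156, 64.05287170410156), (75.72237396240234, 23.12732696533203), 28.88658332824707)
leftend [0.53889445 0.16202881 0.12564582] c [0.55940654 0.15077759 0.12865596]
[[0.5419 0.1662 0.126 ]
 [0.5359 0.1579 0.126 ]
 [0.5823 0.1423 0.126 ]
 [0.5776 0.1331 0.126 ]] [0.55942795 0.14986511 0.126     ]
ang -30.68731949065002
slow [0.5838 0.1692 0.084 ] 38.538577047790895
big [0.6063 0.1858 0.075 ] 37.44192403579178
fast [0.5564 0.1211 0.084 ] -96.0072560450563
small [0.5552 0.0982 0.075 ] -94.71009814516918
ring [0.55881942 0.14873727] 0.03719122654671927
```

Height 0.126 agrees with the text. The centre is (0.559, 0.149), pointer at −30.7°, slow notch at about +38°, so the turn is about +68°. I approach above it, turning the jaws 120.7° clockwise, which keeps joint 7 far from its limit.

Emit:
step_arm([
  [3,-2.2,0,0,0,0,-1],
  [3,-2.2,0,0,0,0,-1],
  [2.85,-2.1,0,0,0,0,-1],
  [0,0,0,0,0,10,-1],
  [0,0,0,0,0,10,-1],
  [0,0,0,0,0,10,-1],
  [0,0,0,0,0,10,-1],
  [0,0,0,0,0,10,-1],
])

```text
clock: 2.68
tool_pos: [0.5589, 0.1498, 0.2559]
eef_rot: [0.94, 0.34, -0.0, -0.0]
contact_force: [0.4, 0.6, 0.7]
opening: 0.996
finger_force: 0.0
```

Emit:
step_arm([
  [0,0,0,0,0,10,-1],
  [0,0,0,0,0,10,-1],
  [0,0,0,0,0,10,-1],
  [0,0,0,0,0,10,-1],
  [0,0,0,0,0,10,-1],
  [0,0,0,0,0,10,-1],
  [0,0,0,0,0,10.7,-1],
  [0,0,0,0,0,0,-1],
])

```text
clock: 3.68
tool_pos: [0.559, 0.1498, 0.2557]
eef_rot: [0.965, -0.263, -0.0, -0.0]
contact_force: [0.3, -0.5, 0.4]
opening: 0.998
finger_force: 0.0
```

```bash
cat >> h.py <<'E'
from scipy.spatial.transform import Rotation as R_
def where(goal=None):
    st=r.get_state(); M=R_.from_quat(st['eef_rot']).as_matrix(); y=M[:,1]
    print(np.round(st['tool_pos'],4),'close-ang',np.degrees(np.arctan2(y[1],y[0])).round(2),'z',M[:,2].round(3),'q7',st['q'][6].round(2),'F',np.round(st['contact_force'],1),'M',np.round(st['moment'],2),'t',st['clock'],st['opening'],st['finger_force'])
    if goal is not None: print('tool shift cm',(M.T@(np.array(goal)-st['tool_pos'])*100).round(2))
E
python3 - <<'E'
from h import *
where([.559,.149,.111])
E
```

```text
[0.559  0.1498 0.2557] close-ang -120.48 z [-0.001  0.    -1.   ] q7 -2.08 F [ 0.3 -0.5  0.4] M [ 0.1   0.08 -0.02] t 3.675 0.9983117939056848 0.0
tool shift cm [ 0.05  0.06 14.47]
```

Emit:
step_arm([
  [0,0,4,0,0,0,-1],
  [0,0,4,0,0,0,-1],
  [0,0,3.5,0,0,0,-1],
  [0,0,1.9,0,0,0,-1],
  [0,0,1,0,0,0,-1],
  [0,0,0,0,0,0,-1],
])

```text
clock: 4.42
tool_pos: [0.5597, 0.1488, 0.1116]
eef_rot: [0.965, -0.264, -0.0, -0.0]
contact_force: [0.3, -0.3, 0.1]
opening: 1.005
finger_force: 0.0
```

```bash
python3 - <<'E'
from h import *
where([.559,.149,.111])
snap('wrist','wrist4')
E
```

```text
[0.5597 0.1488 0.1116] close-ang -120.59 z [-0.001  0.    -1.   ] q7 -1.99 F [ 0.3 -0.3  0.1] M [ 0.06  0.06 -0.02] t 4.425 1.0051588119450081 0.0
tool shift cm [-0.07  0.02  0.06]
```

View pics/wrist4.png

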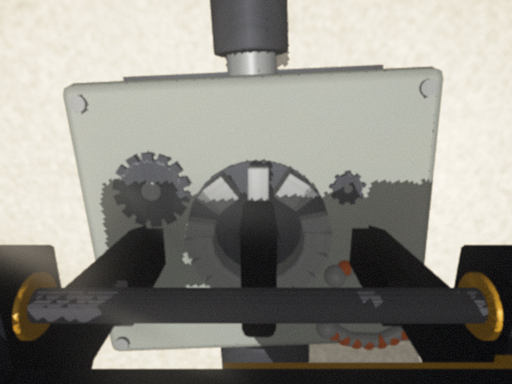

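The bar stands upright in the picture at column 258, midway between the fingers (162 and 352), so alignment is good. Close on it.

Emit:
step_arm([
  [0,0,0,0,0,0,1],
  [0,0,0,0,0,0,1],
  [0,0,0,0,0,0,1],
  [0,0,0,0,0,0,1],
  [0,0,0,0,0,0,1],
  [0,0,0,0,0,0,1],
], force=35)

```text
clock: 5.22
tool_pos: [0.56, 0.1485, 0.1117]
eef_rot: [0.964, -0.265, 0.0, 0.0]
contact_force: [-0.2, -0.5, 0.4]
opening: 0.344
finger_force: 0.0
```

Emit:
step_arm([
  [0,0,0,0,0,0,1],
  [0,0,0,0,0,0,1],
  [0,0,0,0,0,0,1],
  [0,0,0,0,0,0,1],
])

```text
clock: 5.72
tool_pos: [0.5599, 0.1483, 0.1117]
eef_rot: [0.964, -0.265, -0.0, 0.0]
contact_force: [-0.3, -0.7, 0.4]
opening: 0.157
finger_force: 35.0
```

Gripped at 13.8 mm. Now lift 15.5 mm.

Emit:
step_arm([
  [0,0,-0.5,0,0,0,1],
  [0,0,-0.5,0,0,0,1],
  [0,0,-0.55,0,0,0,1],
  [0,0,0,0,0,0,1],
  [0,0,0,0,0,0,1],
])

```text
clock: 6.35
tool_pos: [0.5599, 0.1484, 0.1271]
eef_rot: [0.964, -0.265, -0.0, 0.0]
contact_force: [1.5, -0.6, -6.9]
opening: 0.159
finger_force: 35.0
```

```bash
python3 - <<'E'
from h import *
where()
E
```

```text
[0.5599 0.1484 0.1271] close-ang -120.7 z [-0. -0. -1.] q7 -2.0 F [ 1.5 -0.6 -6.9] M [-0.18 -0.09  0.05] t 6.35 0.1587913542454879 34.99851216562092
```

The spring pulls 7 N, as it should at that lift. Turn anticlockwise.

Emit:
step_arm([
  [0,0,0,0,0,-8,1],
  [0,0,0,0,0,-9,1],
  [0,0,0,0,0,-9,1],
  [0,0,0,0,0,-9,1],
  [0,0,0,0,0,-9,1],
  [0,0,0,0,0,-9,1],
  [0,0,0,0,0,-9,1],
  [0,0,0,0,0,-6,1],
])

```text
clock: 7.35
tool_pos: [0.5597, 0.1502, 0.1271]
eef_rot: [0.947, 0.322, 0.0, -0.001]
contact_force: [-0.3, 2.6, -6.9]
opening: 0.156
finger_force: 35.0
```

Emit:
step_arm([
  [0,0,0,0,0,0,1],
  [0,0,0,0,0,0,1],
])

```text
clock: 7.6
tool_pos: [0.5598, 0.1502, 0.1271]
eef_rot: [0.948, 0.32, 0.0, -0.001]
contact_force: [-0.0, 4.8, -7.5]
opening: 0.155
finger_force: 35.0
```

```bash
python3 - <<'E'
from h import *
where()
snap('wrist','wrist5')
E
```

```text
[0.5598 0.1502 0.1271] close-ang -52.73 z [-0.     0.002 -1.   ] q7 -1.23 F [-0.   4.8 -7.5] M [1.19 0.12 0.04] t 7.6 0.15508860371698013 34.99853549525142
```

View pics/wrist5.png

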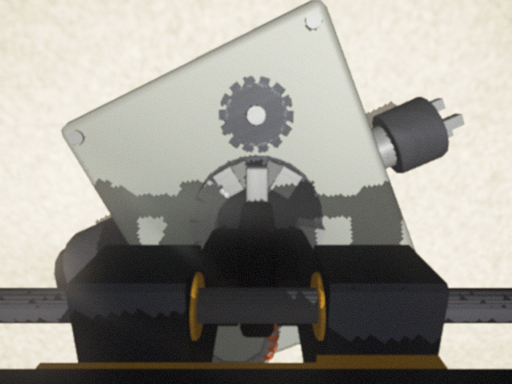

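The pointer at (257,185) points at the large disc (257,115), between two ring teeth. I lower it most of the way gently, then let go.

Emit:
step_arm([
  [0,0,0.4,0,0,0,1],
  [0,0,0.4,0,0,0,1],
  [0,0,0.4,0,0,0,1],
  [0,0,0,0,0,0,1],
  [0,0,0,0,0,0,1],
])

```text
clock: 8.28
tool_pos: [0.5598, 0.1502, 0.1154]
eef_rot: [0.947, 0.32, 0.0, -0.001]
contact_force: [-1.9, 5.5, -4.6]
opening: 0.156
finger_force: 35.0
```

Emit:
step_arm([
  [0,0,0,0,0,0,-1],
  [0,0,0,0,0,0,-1],
  [0,0,0,0,0,0,-1],
  [0,0,0,0,0,0,-1],
  [0,0,0,0,0,0,-1],
  [0,0,0,0,0,0,-1],
])

```text
clock: 9.02
tool_pos: [0.56, 0.1484, 0.1152]
eef_rot: [0.948, 0.32, -0.0, 0.0]
contact_force: [0.3, -0.2, -0.0]
opening: 0.812
finger_force: 0.0
```

Released, with the force back to zero. Back off and check.

Emit:
step_arm([
  [0,0,-2,0,0,0,-1],
  [0,0,-4,0,0,0,-1],
  [0,0,-4,0,0,0,-1],
  [0,0,-4,0,0,0,-1],
  [-3.5,2,0,0,0,0,-1],
  [-3.5,2,0,0,0,0,-1],
  [0,0,0,0,0,0,-1],
  [0,0,0,0,0,0,-1],
])

```text
clock: 10.02
tool_pos: [0.5289, 0.075, 0.2554]
eef_rot: [0.947, 0.32, 0.0, -0.0]
contact_force: [-0.8, 0.7, -0.8]
opening: 0.996
finger_force: 0.0
```

```bash
python3 - <<'E'
from h import *
where()
s=snap('wrist','wrist6'); s2=snap('side','side6')
T=np.linalg.inv(s['cam_to_world']);q=T@[.559,.149,.12,1];u,v=int(q[0]/q[2]*s['fx']+s['cx']),int(q[1]/q[2]*s['fy']+s['cy'])
v0=max(v-60,0);a=cv2.resize(s['pixels'][v0:v0+120,u-40:u+40,::-1],None,fx=5,fy=5,interpolation=cv2.INTER_CUBIC)
o=load('side0')
b=np.vstack([cv2.resize(x['pixels'][135:195,177:257,::-1],None,fx=5,fy=5,interpolation=cv2.INTER_CUBIC) for x in(o,s2)])
print(u-40,v0,a.shape,b.shape)
cv2.imwrite('pics/chk.png',np.hstack([a,b]))
E
```

```text
[0.5289 0.075  0.2554] close-ang -52.68 z [ 0.001  0.001 -1.   ] q7 -1.12 F [-0.8  0.7 -0.8] M [0.05 0.08 0.01] t 10.025 0.9956978704348808 0.0
163 34 (600, 400, 3) (600, 400, 3)
```

View pics/chk.png

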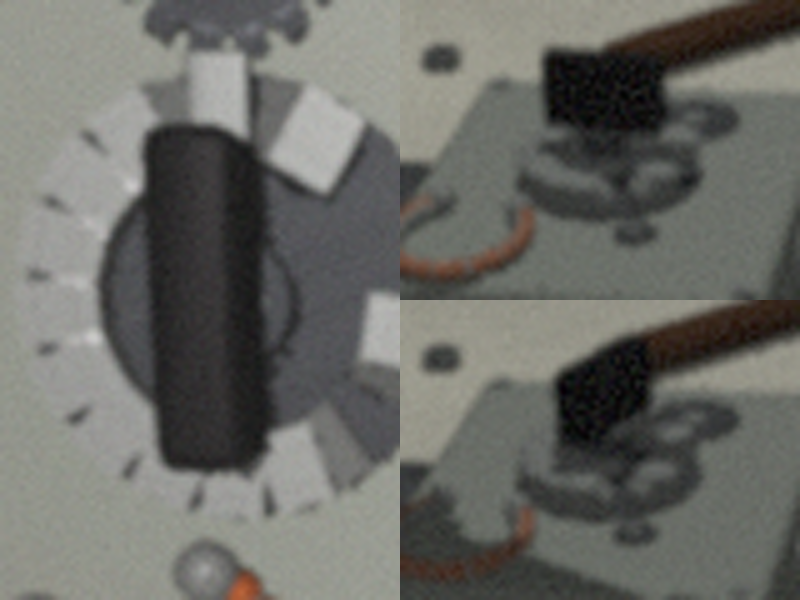

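The wrist crop (left) shows the pointer (220,95) at the notch by the large disc. The side crops before/after show the bar turned, with its top at the same level or slightly lower. I take one more wrist view, for the height.

Emit:
step_arm([
  [0,-4,0,0,0,0,-1],
  [0,-4,0,0,0,0,-1],
  [0,0,0,0,0,0,-1],
  [0,0,0,0,0,0,-1],
])

```text
clock: 10.62
tool_pos: [0.4807, 0.1382, 0.2552]
eef_rot: [0.947, 0.32, 0.0, 0.0]
contact_force: [0.5, -0.3, 0.5]
opening: 0.999
finger_force: 0.0
```

```bash
python3 - <<'E'
from h import *
where()
s=snap('wrist','wrist7'); 
out=[]
for w in(load('wrist6'),s):
    T=np.linalg.inv(w['cam_to_world']);q=T@[.559,.149,.12,1];u,v=int(q[0]/q[2]*w['fx']+w['cx']),int(q[1]/q[2]*w['fy']+w['cy'])
    v0=max(v-60,0); print(u-40,v0)
    f=np.clip(w['pixels'][v0:v0+120,u-40:u+40,::-1]*1.6,0,255).astype('uint8')
    out.append(cv2.resize(f,None,fx=5,fy=5,interpolation=cv2.INTER_CUBIC))
cv2.imwrite('pics/chk2.png',np.hstack(out))
E
```

```text
[0.4807 0.1382 0.2552] close-ang -52.65 z [ 0.001 -0.    -1.   ] q7 -1.26 F [ 0.5 -0.3  0.5] M [-0.    0.1   0.05] t 10.625 0.9988841434104588 0.0
163 34
268 34
```

View pics/chk2.png

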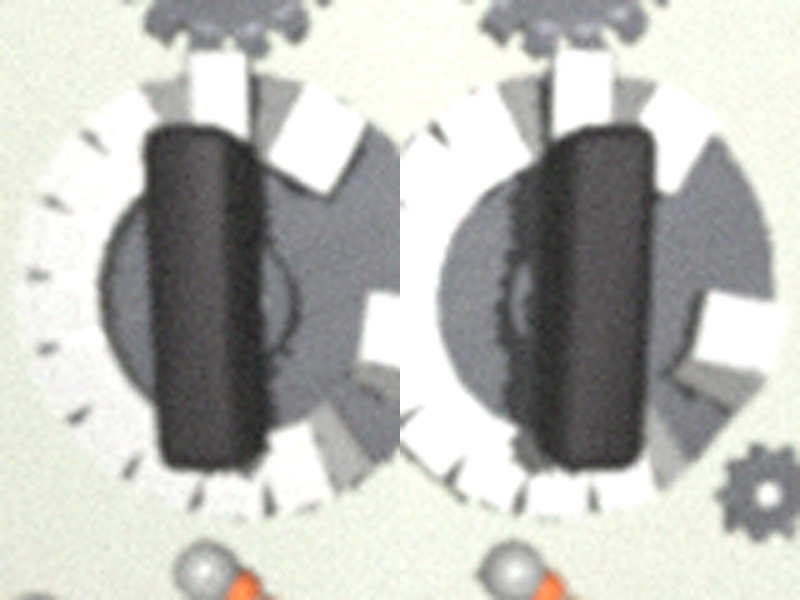

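Both views show the pointer in the middle of the slow notch (grey tooth flanks evenly on either side). The top-face ends are at v6 (192,128)/(200,467) and v7 (210,128)/(201,467).

```bash
python3 - <<'E'
from h import *
a,b=load('wrist6'),load('wrist7')
f=lambda p,q:tri((a,163+p[0]/5,34+p[1]/5),(b,268+q[0]/5,34+q[1]/5))
t,m=f((192,128),(210,128)),f((200,467),(201,467))
d=t-m; print(t,m,(t+m)/2,np.degrees(np.arctan2(d[1],d[0])),'pointer',f((218,53),(183,53)))
E
```

```text
[0.57833364 0.16396269 0.12223245] [0.53969533 0.13471396 0.12785478] [0.55901448 0.14933833 0.12504362] 37.125285329515705 pointer [0.58937577 0.17258533 0.09054132]
```

Top at 0.125 (fully home is 0.126), pointer at 37°, which matches the slow notch. Hand in.

```bash
python3 -c "
from plant import r
print(r.finish_job())"
```

```text
the job is handed in; nothing more can be done
None
```

The selector is in slow gear: the last images put the pointer at the notch by the large disc (37°) and the knob top at 125 mm, which agrees with fully home (126 mm); the dial was not touched, and I handed the job in at about 10.7 s without getting a verdict back.

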